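Put the match tray away in its child-safe keeper

TASK

Put the matches away: press the long side pedal of the wooden keeper down with one fingertip and hold it there, so that the steel gate stays up out of the lane, while another finger of the same hand pushes the little tray along the lane, under the gate, until it is gently but fully home against the end stop. The gate must not knock, rub or drop on the tray on its way; then let go of the pedal so that the gate drops shut into the tray's slot. Only push and press: do not lift or tip the tray, leave the match box inside it, and do not disturb the other things standing about.

Things in the scene. Friction and masses are not known exactly. Their poses are not given: they have to be found in the camera images.
- keeper: pale wooden keeper fixed to the worktop; base 347x136x4 mm (x -235 to 112, y -46 to 90). Origin: on the worktop under the gate's tongue, on the lane's centre line. x: push direction along the lane (roughly to the robot's left), y: to the pedal side (roughly towards the robot), z up. Two lane walls 8 mm thick, 66 mm apart, tops at z = 24 mm. Hinge posts 43 mm high at x = -229 and 13, y = 46 mm.
- gate (a joint): steel gate and pedal, one piece, hinged on a rod along keeper x at y = 46, z = 36 mm. rad: 0 shut; grows as the pedal goes down, stop 0.88. Shut, its tongue (6 mm thick, y = -6 to 16 mm) hangs at x = 0 down to z = 13 mm and blocks the tray. Above 0.6 the tray passes freely; at 0.75 the tongue is at z = 41 to 75 mm. A spring shuts it when released; holding takes 3 to 6 N.
- pedal (a point): point on the pedal's upper face, midway along. The pedal is a steel strip 202 mm long beside the lane (keeper x = -222 to -20 mm), 38 mm wide, 3 mm thick. Gate shut: it slopes up and outwards, from y = 61, z = 26 to y = 89, z = 51 mm. Pressed to gate value 0.75 it lies level, top at z = 18 mm, y = 50 to 88 mm, and a fingertip can slide along it.
- lane_home (a point): point on the lane floor (4 mm above the worktop), keeper x = 34 mm, where the tray's origin lies when the tray is fully home. The face of the end stop is 69 mm beyond it; a flat wooden hood 42 mm high covers the lane from 16 to 78 mm beyond it. The lane's entry end is open.
- tray: loose brown wooden tray in the lane before the gate, 138x60x26 mm, about 0.16 kg; origin at the centre of its underside, x towards the gate. Front to rear: open box (x = 69 to -23 mm, walls and floor 4 mm) with the match box in it; a slot 22 mm long with only the 4 mm floor, where the tongue drops in; a solid push block 24 mm long, whose rear face at x = -69 mm is the place to push.
- match_box: small match box, 34x54x14 mm, lying loose in the tray; origin at the centre of its underside.
- shaker_salt: steel and glass shaker, 44 mm across, 89 mm tall, origin at the centre of its foot; stands loose on the far side of the keeper near the gate. Leave alone.
- bulb_jar_1: small bulb-shaped glass jar lying on its side, 62x82x58 mm, origin at the centre of its underside; loose, on the far side of the keeper near the open end of the lane. Leave alone.
- cork_stopper: cork stopper, 26 mm across, 31 mm tall, origin at the centre of its foot; stands loose on the worktop on the pedal side of the keeper. Leave alone.
- spoon_rest: small boat-shaped dish, 38x68x16 mm, origin at the centre of its underside; lies loose on the pedal side of the keeper, near its hood. Leave alone.
- flask: conical glass flask, 69 mm across, 105 mm tall, origin at the centre of its foot; stands loose at the right of the worktop. Leave alone.
There are look-alikes about, which are no part of the job. Leave any turquoise look-alike of the match_box alone.

How it is judged:
On the way, in this order (a step that is already met when the one before it is completed fails the run):
1. the pedal is held down by a finger and the gate is up, the tray still wholly before the gate (value of joint gate above 0.55 rad and contact force between the fingers and gate above 0.3 N and x of tray in the frame of keeper below -0.069 m), for 0.1 s.
2. the tray is pushed half-way under the gate, the gate still held up (value of joint gate above 0.5 rad and contact force between the fingers and gate above 0.3 N and x of tray in the frame of keeper above -0.02 m), for 0.1 s.
3. the tray is fully home with the gate still held up (value of joint gate above 0.5 rad and contact force between the fingers and gate above 0.3 N and x of tray in the frame of keeper above 0.028 m and z of tray in the frame of keeper below 0.008 m and angle between tray's own z axis and vertical below 0.06 rad), for 0.1 s.
At the end, for the whole second after the job is handed in: the tray stands flat in the lane within 6 mm of its home against the end stop, the match box still lies in it, and the gate has dropped shut behind it into the slot (below 0.08 rad); all at rest (value of joint gate below 0.08 rad and x of tray in the frame of keeper above 0.028 m and z of tray in the frame of keeper below 0.008 m and angle between tray's own z axis and vertical below 0.06 rad and x of match_box in the frame of tray above -0.01 m and z of match_box in the frame of tray below 0.01 m and linear speed of tray below 0.01 m/s); the robot touches nothing.
It fails at once if the gate presses on the tray or the match box (over 1 N) (contact force between gate and tray above 1 N or contact force between gate and match_box above 1 N).
It fails at once if the tray is lifted or tipped (12 mm or 0.2 rad) (z of tray in the frame of keeper above 0.016 m or angle between tray's own z axis and vertical above 0.2 rad).
It fails at once if the match box is taken out of the tray (z of match_box in the frame of tray above 0.03 m).
It fails at once if the tray is rammed against the end stop (over 30 N) (contact force between tray and keeper above 30 N).
It fails at once if a bystander is disturbed (moved over 25 mm or tipped) (distance of any of shaker_salt, bulb_jar_1, cork_stopper, spoon_rest, flask from where it was at the start of the episode above 0.025 m or angle between any of shaker_salt, bulb_jar_1, cork_stopper, spoon_rest, flask's own z axis and vertical above 0.3 rad).
It also fails if it takes over 40 s, if anything falls off the work surface, if the arm or the gripper's body presses on something with over 40 N, if the wrist force passes 120 N, or if a joint passes its speed limit or range.

ROBOT

A 7-joint arm with a two-finger parallel gripper is mounted at the origin on a cart in front of the work surface, level with it; the furniture and walls round the work are solid. World frame = base frame: x ahead of the robot, y to its left, z up, the work surface at z = 0. Lengths are in m, angles in rad, forces in N, time in s.
With the tool pointing down it reaches from about 0.4 to 0.85 m from the base axis. Payload 10.4 kg.
Tool frame: the origin (TCP) lies at the very end of the fingers, on their centre line; the grasp point (between the pads) lies 19 mm behind it (bot.grasp_offset is the distance from the TCP to the grasp point, in m); z points along the fingers, y is the line along which they close (so a half turn about z gives the same grasp; the last joint's range is limited). The gripper opens to 87 mm and grips with 3 to 60 N. Pads are 19 mm wide; open, the fingers measure 117 mm over their backs; the gripper's body (75 mm by 190 mm) begins 51 mm behind the grasp point.
Start: joints at [-1.189, 0.332, -0.065, 1.46, 0.022, 1.35, -0.088], TCP at [0.246, 0.575, 0.188] pointing down, gripper open.
Joint ranges: [-2.6, 2.6], [-0.5, 2.12], [-1.47, 1.34], [0.16, 2.42], [-1.27, 4.41], [0.06, 2.06], [-2.6, 2.6]. Speed limits (rad/s): [2.22, 2.22, 2.79, 2.79, 3.14, 3.14, 3.14].

INTERFACE

Orientations are given as a rotation vector (axis times angle).
In Python, from station import bot, vision gives the robot as it stands. The module is installed in compiled form; this text tells all that it offers.
- The arm moves only by the tool move_arm, never from a script. Its argument "increments" is text: rows parted by semicolons, each of 6 numbers parted by spaces: the shift along the world's x, y, z each as a share of 400 mm, from -1 to 1, then the turn, a rotation vector about the world's x, y, z each as a share of 180 degrees, from -1 to 1. A call has exactly 8 rows; each row is the pose to reach, as a shift and turn from the pose commanded when the call began, turning the shorter way round; what a row does not reach only later rows make up. A row lasts 1/12 s, in which the tool goes at most 41.7 mm and 7.16 degrees, less where a joint would pass 70% of its speed; a pose out of reach is approached as far as the arm can. A call with a number of a shift or a turn outside -1 to 1 is refused whole. A call with a gripper value outside its range is refused whole. "grip" is the opening in per cent of the stroke, from 0 (shut) to 100 (fully open), set as the call begins (left out, the last holds). The fingers move at their own pace and stop on an object; the grip force is fixed at half the most. Time passes only in rows, so rows that repeat a pose let the fingers close, or fill a call up. It gives the time, the measured TCP pose, the force, the opening and the grip force at its end, in the units of the state.
- bot.read_state(): the state, without advancing time (a new reading comes with each control period).
- vision.snapshot(name): name is "scene" or "top" or "wrist"; returns the picture (400x640x3 uint8, red, green, blue); there is no depth.
- vision.calibration(name): a dict with "camera_matrix" (3x3 intrinsics, pixels), "k1" (the pictures are not rectified: a ray, as slopes to the right and down, at radius r is drawn at 1 + k1 r^2 times it, then the intrinsics apply), "origin" and "orientation" of the camera in the world; the wrist camera has in their place "mount" (4x4, takes a point from camera to tool coordinates, whose origin is the TCP and whose axes are the flange's). Camera axes: x right, y up, looking along -z (the intrinsics and any distortion apply to the point x, -y, -z); pixel columns grow to the right and rows downward; lengths in m; the calibration is good to about 2 mm. A picture is of the moment at which its call begins: read the wrist's pose just before it. calibration takes no time and is no camera call.
- bot.sign_off(): hands the job in; it is judged then, once.
The state is a dict: "time": time; "q": joint angles; "joint_velocities": joint speeds; "effort": joint torques, N m; "position": TCP position; "ee_rot": TCP orientation; "wrist_force": force on the tool from outside, world axes, zero at the start; "moment": the same for the moment, N m; "finger_gap": opening from 0.0 (shut) to 1.0 (fully open); "grip_force": force on a finger pad.
Only numpy, scipy, OpenCV 4.12 (cv2) and the standard library are available. Lean on these libraries where they do the work, as an engineer would, in place of code of your own. Each camera call takes 0.05 s, during which the arm holds its last target. There are 200 camera calls.

## Working session

There is one attempt and no reset: what is moved stays moved. The work goes in short steps, Python scripts to look and compute and a tool call to move; the robot and the scene stay as the last step left them, time stands still between calls to the robot, and variables do not carry over. Pictures are saved under pics/ and viewed, at most 10 in all, crops included, and the job is handed in when it is done.

Besides the shell and the picture viewer there is one more tool, called after "Request:" as name(argument=value, ...) on one line, values as JSON. move_arm: Moves the arm, as the interface text tells. Shift numbers are shares of 400 mm and turn numbers shares of 180 degrees, none past 1 either way. Its arguments: {"type":"object","properties":{"increments":{"type":"string"},"grip":{"type":"number"}},"required":["increments"]}

```bash
mkdir -p pics
cat > h.py <<'E'
import numpy as np, cv2
from station import bot, vision
def snap(n,f):
    im=vision.snapshot(n); cv2.imwrite(f'pics/{f}.png',cv2.cvtColor(im,cv2.COLOR_RGB2BGR)); return im
E
python3 - <<'E'
from h import *
print(bot.read_state())
for n in ("top","scene"):
    snap(n,n+"0"); print(vision.calibration(n))
print(vision.calibration("wrist"))
E
```

```text
{'time': 0.0, 'q': array([-1.18862007,  0.33284784, -0.0646711 ,  1.46089706,  0.02161646,
        1.34992144, -0.08849841]), 'joint_velocities': array([ 9.83052358e-05,  1.02772227e-03,  1.23181968e-03,  1.90442326e-03,
       -4.91218784e-04,  1.34921850e-03,  1.68267744e-03]), 'effort': array([-1.73643716e-04, -6.23262691e+01,  2.43955327e-02, -3.89893842e+01,
       -6.13750750e-02,  3.98726016e-02,  1.40247043e-04]), 'position': array([0.24599623, 0.57409417, 0.18699005]), 'ee_rot': array([-6.31454361e-01, -3.07728428e+00,  2.14400282e-03]), 'wrist_force': array([-0.84977052,  0.01571333,  0.5181249 ]), 'moment': array([-0.05331206,  0.09430734,  0.00695636]), 'grip_force': 0.0, 'finger_gap': 0.9982983109864194}
{'camera_matrix': array([[391.65046922,   0.        , 325.07279217],
       [  0.        , 391.65046922, 198.49467246],
       [  0.        ,   0.        ,   1.        ]]), 'k1': -0.07152775227792058, 'origin': array([ 0.31211757, -0.11709004,  0.98752276]), 'orientation': array([ 0.1747732 , -0.16614448, -1.53106312])}
{'camera_matrix': array([[474.17143456,   0.        , 321.10678285],
       [  0.        , 474.17143456, 199.27001322],
       [  0.        ,   0.        ,   1.        ]]), 'k1': -0.1391898147383084, 'origin': array([-0.26775539, -0.60291586,  0.61536459]), 'orientation': array([ 0.94456606, -0.52997146, -0.90683972])}
{'camera_matrix': array([[283.66318593,   0.        , 320.90468538],
       [  0.        , 283.66318593, 201.44836333],
       [  0.        ,   0.        ,   1.        ]]), 'k1': 0.007349789036094966, 'mount': array([[-1.72359545e-03,  9.62939694e-01,  2.69711282e-01,
         7.26257139e-02],
       [ 9.99998510e-01,  1.63345613e-03,  5.58646004e-04,
        -9.96894895e-05],
       [ 9.73808647e-05,  2.69711843e-01, -9.62941074e-01,
        -1.95783623e-01],
       [ 0.00000000e+00,  0.00000000e+00,  0.00000000e+00,
         1.00000000e+00]])}
```

View pics/top0.png

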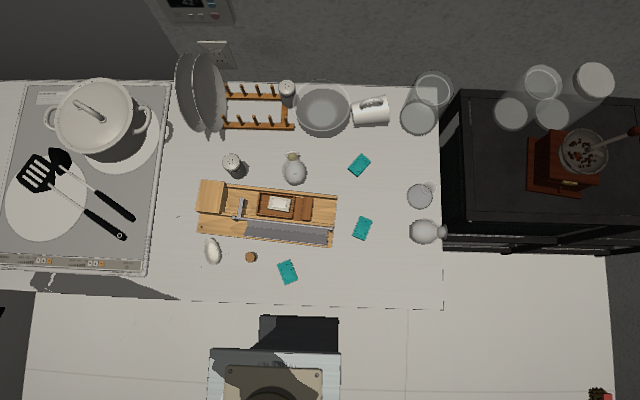

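View pics/scene0.png

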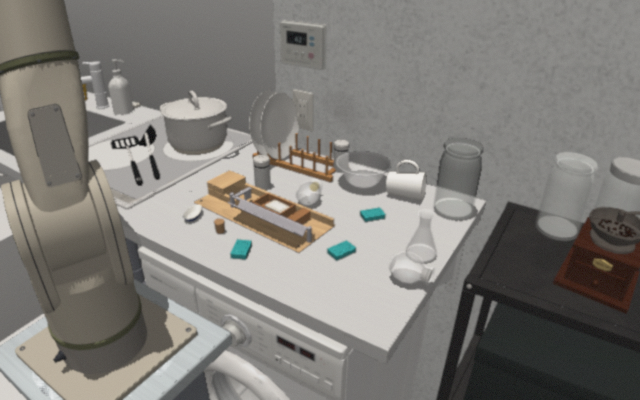

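The top view shows the keeper at about (195–338, 180–247), with the hood on the left and the open end on the right. The tray is at (258–313, 190–220), the pedal strip at (245–328, 218–245), the cork at (251,257), the spoon rest at (212,250), the salt shaker at (232,165) and the bulb jar at (293,170). The three turquoise boxes are decoys. I'll enlarge this area to measure it.

Run:
```python
import cv2
im=cv2.imread('pics/top0.png')[150:275,190:350]
cv2.imwrite('pics/c1.png',cv2.resize(im,(800,625)[:2],interpolation=cv2.INTER_CUBIC)[:600])
```

```text
(no output)
```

View pics/c1.png

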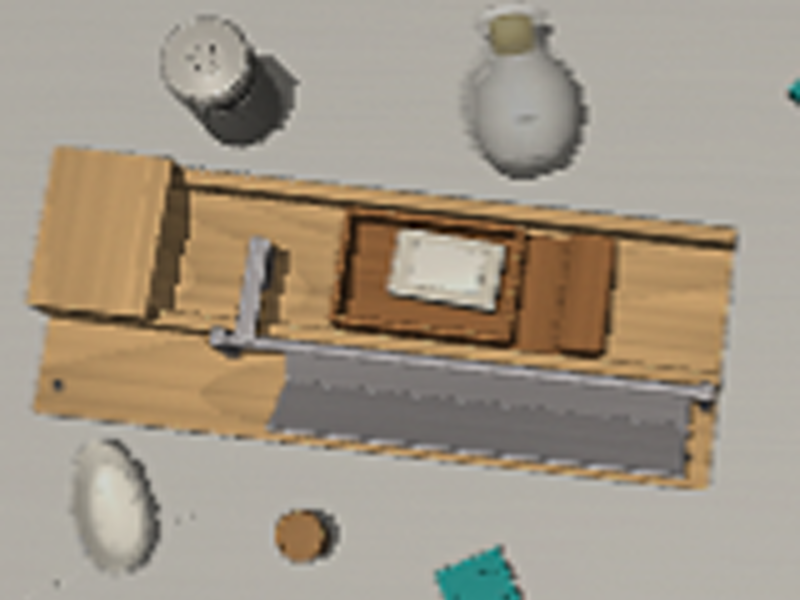

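```bash
cat >> h.py <<'E'
from scipy.spatial.transform import Rotation as R
from scipy.optimize import least_squares
def project(P,K,k1,o,Rm):
    p=(np.atleast_2d(P)-o)@Rm; s=np.c_[p[:,0],-p[:,1]]/-p[:,2:3]
    s=s*(1+k1*(s**2).sum(1,keepdims=True)); return s*K[0,0]+K[:2,2]
def top(P):
    c=vision.calibration("top"); return project(P,c["camera_matrix"],c["k1"],c["origin"],R.from_rotvec(c["orientation"]).as_matrix())
def k2w(P,p):
    c,s=np.cos(p[2]),np.sin(p[2]); P=np.atleast_2d(P)
    return np.c_[c*P[:,0]-s*P[:,1]+p[0], s*P[:,0]+c*P[:,1]+p[1], P[:,2]]
def fit(P,uv,proj,x0):
    return least_squares(lambda p:(proj(k2w(P,p))-uv).ravel(),x0,loss='soft_l1')
E
python3 - <<'E'
from h import *
f=lambda a:(np.array(a)+.5)/5-.5+[190,150]
K=np.array([[112,90,4],[-235,90,4],[-235,-41,24],[112,-41,42],[112,41,42],[50,41,42]])/1e3
uv=f([[35,412],[708,488],[737,228],[55,147],[30,303],[152,320]])
r=fit(K,uv,top,[.5,.1,1.5]);print(r.x,(r.fun.reshape(-1,2)*1).round(1).tolist())
T=np.array([[-69,-30,30],[-69,30,30],[69,-30,30],[69,30,30]])/1e3
t=fit(T,f([[612,238],[602,354],[350,212],[335,328]]),top,[.5,0,1.5]);print(t.x,t.fun.round(1))
p=r.x;c,s=np.cos(p[2]),np.sin(p[2]);d=t.x[:2]-p[:2];print("tray in keeper",c*d[0]+s*d[1],-s*d[0]+c*d[1])
for n,q in dict(cork=(300,535),spoon=(115,505),jar=(525,115)).items():
    print(n,least_squares(lambda w:(top(np.r_[w,.02])-f([q])).ravel(),[.5,0]).x)
E
```

```text
[0.51270904 0.09805787 1.49399595] [[-0.2, 0.1], [0.7, 0.3], [0.6, -0.2], [0.2, -0.2], [-0.6, 0.3], [-0.6, -0.3]]
[ 0.50140829 -0.00760284  1.50585157] [ 1.2 -0.1  0.7  0.2 -0.8 -0.1 -1.   0. ]
tray in keeper -0.1062163014758437 0.003160627778998358
cork [0.3739243 0.0726328]
spoon [0.38514042 0.16589246]
jar [ 0.59196934 -0.02756147]
```

Run:
```python
from h import *
f=lambda a:(np.array(a)+.5)/5-.5+[190,150]
p=[0.5127,0.0981,1.494]
w=least_squares(lambda w:(top(np.r_[w,.089])-f([(207,55)])).ravel(),[.5,0]).x
def w2k(w):
    c,s=np.cos(p[2]),np.sin(p[2]);d=np.array(w)-p[:2];return c*d[0]+s*d[1],-s*d[0]+c*d[1]
print("shaker k",w2k(w)); 
for n,a in dict(jar=(.592,-.0276),cork=(.374,.0726)).items(): print(n,w2k(a))
s=bot.read_state();Rc=R.from_rotvec(s["ee_rot"]).as_matrix();print(Rc.round(3))
yk=np.array([-np.sin(p[2]),np.cos(p[2]),0])
for sg in(1,-1):
    y=sg*yk;z=np.array([0,0,-1.]);Rt=np.c_[np.cross(y,z),y,z]
    print(sg,(R.from_matrix(Rt@Rc.T).as_rotvec()/np.pi).round(4),"toolx",Rt[:,0].round(2))
for xk in(-.205,-.185,-.0445):
    print(xk,k2w([xk,.043,0],p))
print("xk dir/400mm per mm",np.cos(p[2])/400,np.sin(p[2])/400)
```

```text
shaker k (np.float64(0.02970614444846797), np.float64(-0.08258696108683443))
jar (np.float64(-0.11924554882409263), np.float64(-0.08871008446417425))
cork (np.float64(-0.03606602519917099), np.float64(0.13633481516594642))
[[-0.919  0.394 -0.   ]
 [ 0.394  0.919 -0.001]
 [-0.    -0.001 -1.   ]]
1 [4.000e-04 2.000e-04 6.044e-01] toolx [-0.08 -1.   -0.  ]
-1 [ 2.000e-04 -3.000e-04 -3.956e-01] toolx [0.08 1.   0.  ]
-0.205 [[ 0.45409896 -0.10299679  0.        ]]
-0.185 [[ 0.45563338 -0.08305574  0.        ]]
-0.0445 [[0.46641266 0.05703016 0.        ]]
xk dir/400mm per mm 0.00019180215602940538 0.002492631527711722
```

Request:
move_arm(increments="0.03 -0.09 0 0 0 -0.025; 0.06 -0.18 0 0 0 -0.05; 0.09 -0.27 0 0 0 -0.075; 0.12 -0.36 0 0 0 -0.1; 0.15 -0.45 0 0 0 -0.125; 0.18 -0.54 0 0 0 -0.15; 0.21 -0.63 0 0 0 -0.175; 0.24 -0.72 0 0 0 -0.2", grip=59)

```text
time: 0.77
position: [0.3422, 0.2845, 0.1875]
ee_rot: [-1.557, -2.728, 0.0]
wrist_force: [0.6, -0.4, 0.7]
finger_gap: 0.597
grip_force: 0.0
```

Request:
move_arm(increments="0.03 -0.09 0 0 0 -0.025; 0.06 -0.18 0 0 0 -0.05; 0.09 -0.27 0 0 0 -0.075; 0.12 -0.36 0 0 0 -0.1; 0.15 -0.45 0 0 0 -0.125; 0.18 -0.54 0 0 0 -0.15; 0.21 -0.63 0 0 0 -0.175; 0.24 -0.72 0 0 0 -0.195")

```text
time: 1.43
position: [0.4381, -0.0034, 0.1878]
ee_rot: [-2.307, -2.132, -0.001]
wrist_force: [0.0, 0.7, -0.7]
finger_gap: 0.589
grip_force: 0.0
```

Request:
move_arm(increments="0.01 -0.06 -0.05 0 0 0; 0.02 -0.12 -0.1 0 0 0; 0.03 -0.19 -0.16 0 0 0; 0.04 -0.249 -0.22 0 0 0; 0.04 -0.249 -0.22 0 0 0; 0.04 -0.249 -0.22 0 0 0; 0.04 -0.249 -0.22 0 0 0; 0.04 -0.249 -0.22 0 0 0")

```text
time: 2.1
position: [0.4547, -0.1, 0.1005]
ee_rot: [2.301, 2.138, 0.002]
wrist_force: [-0.6, 1.1, 0.3]
finger_gap: 0.59
grip_force: 0.0
```

Run:
```python
from h import *
s=bot.read_state();print(s["position"],s["ee_rot"],s["wrist_force"]);snap("wrist","w1")
```

```text
[ 0.45472241 -0.10000634  0.1005091 ] [2.30113604e+00 2.13811864e+00 1.95774000e-03] [-0.62999136  1.05368804  0.3187996 ]
```

View pics/w1.png

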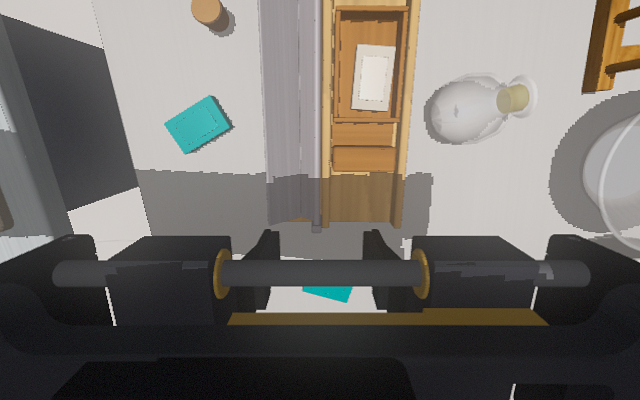

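Run:
```python
import cv2,numpy as np
im=cv2.imread('pics/w1.png')[120:250,250:430]
im=(255*(im/255.)**.6).astype('uint8')
cv2.imwrite('pics/c2.png',cv2.resize(im,None,fx=4.4,fy=4.4,interpolation=cv2.INTER_CUBIC))
```

```text
(no output)
```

View pics/c2.png

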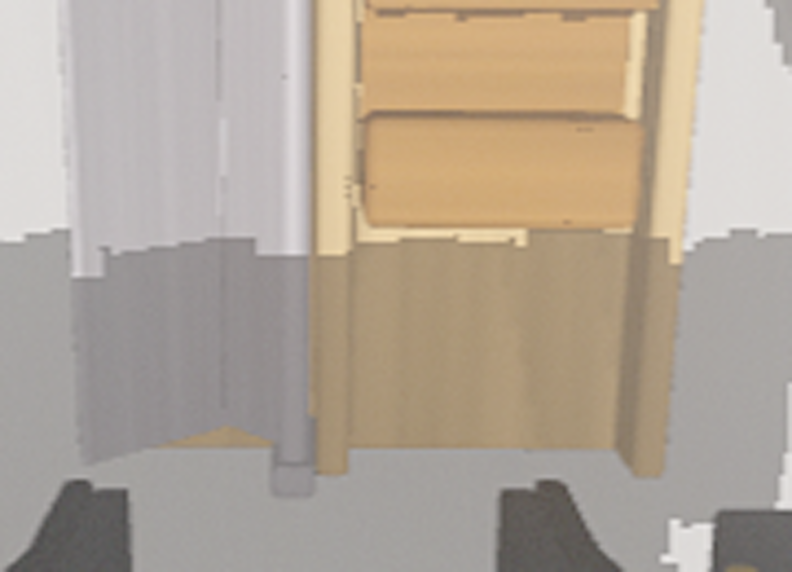

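```bash
cat >> h.py <<'E'
def wristproj(s):
    c=vision.calibration("wrist");M=c["mount"];Rt=R.from_rotvec(s["ee_rot"]).as_matrix()
    return lambda P:project(P,c["camera_matrix"],c["k1"],np.array(s["position"])+Rt@M[:3,3],Rt@M[:3,:3])
E
python3 - <<'E'
from h import *
s=bot.read_state();pr=wristproj(s)
f=lambda a:(np.array(a)+.5)/4.4-.5+[250,120]
p0=[.5127,.0981,1.494]
K=np.array([[-235,41,24],[-235,33,24],[-235,-33,24],[-235,-41,24],[-235,0,4]])/1e3
uv=f([[318,475],[348,475],[637,477],[663,477],[490,449]])
print((pr(k2w(K,p0))-uv).round(1).tolist())
r=fit(K,uv,pr,p0);print(r.x,r.fun.round(1))
c2=np.array([[-69,-30,30],[-69,30,30],[-45,-30,30],[-45,30,30]])/1e3
t=fit(c2,f([[637,232],[368,229],[642,120],[366,113]]),pr,[.5,-.008,1.494]);print(t.x,t.fun.round(1))
for p in(p0,r.x):
    c,q=np.cos(p[2]),np.sin(p[2])
    for w in (t.x[:2],s["position"][:2]):
        d=w-p[:2];print("in keeper",c*d[0]+q*d[1],-q*d[0]+c*d[1])
# finger tips prediction
Rt=R.from_rotvec(s["ee_rot"]).as_matrix()
for q in([.0095,.0257,0],[.0095,-.0257,0],[.0095,.0407,0]): print(((pr(s["position"]+Rt@np.array(q))-[250,120])*4.4).round())
print(Rt.round(3).tolist())
E
```

```text
[[-0.6, 2.2], [0.4, 2.2], [-0.9, 1.8], [1.0, 1.8], [-2.2, 1.4]]
[0.51449537 0.10004472 1.48854291] [-0.2  0.   0.8  0.1 -0.4  0.1  1.5  0.1 -1.8 -0.4]
[ 0.50424955 -0.0066814   1.47906245] [ 0.5  0.1 -1.7 -0.2  1.6 -0.1 -0.5  0.4]
in keeper -0.10512089865058302 0.000386626564055928
in keeper -0.20194492479943446 0.042530950609516026
in keeper -0.10720709318037906 0.0014424943630777527
in keeper -0.20425966200709694 0.04305781573703095
[[462. 410.]]
[[150. 411.]]
[[553. 410.]]
[[0.073, 0.997, 0.002], [0.997, -0.073, 0.001], [0.001, 0.001, -1.0]]
```

The wrist view agrees with the top view to about 2 mm. The tray's rear face is at crop (368–637, 230), the lane's entry end is at row 475 and the pedal is on the left. I'm lowering onto the pedal.

Request:
move_arm(increments="0.01 0 -0.05 0 0 0; 0.01 0 -0.1 0 0 0; 0.01 0 -0.125 0 0 0; 0.01 0 -0.14 0 0 0; 0.01 0 -0.155 0 0 0; 0.01 0 -0.17 0 0 0; 0.01 0 -0.18 0 0 0; 0.01 0 -0.18 0 0 0")

```text
time: 2.82
position: [0.458, -0.101, 0.0274]
ee_rot: [-2.303, -2.137, 0.0]
wrist_force: [0.0, -0.1, 1.1]
finger_gap: 0.59
grip_force: 0.0
```

Run:
```python
from h import *
s=bot.read_state();print(s["position"],s["wrist_force"],s["moment"]);im=snap("wrist","w2")
a=cv2.cvtColor(im,cv2.COLOR_RGB2BGR)[40:300,230:450];a=(255*(a/255.)**.6).astype('uint8')
b=cv2.cvtColor(snap("top","t2"),cv2.COLOR_RGB2BGR)[150:260,190:350]
cv2.imwrite('pics/c3.png',np.hstack([cv2.resize(a,None,fx=2.2,fy=2.2),cv2.resize(cv2.resize(b,None,fx=2,fy=2),(310,572*310//800)) if 0 else cv2.resize(b,(310,572))]))
```

```text
[ 0.4579767  -0.10100907  0.02743518] [ 0.04317893 -0.13831854  1.07752135] [-0.11818132  0.10378459  0.04283167]
```

View pics/c3.png

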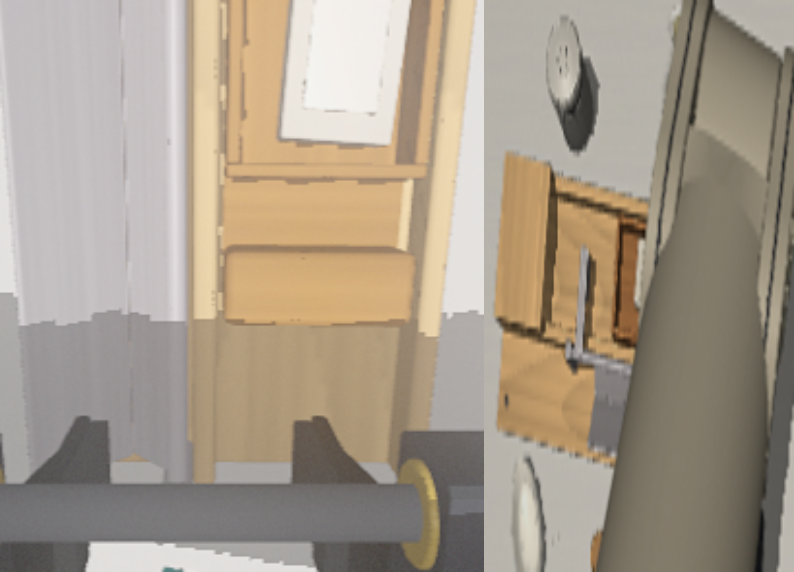

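Run:
```python
from h import *
s=bot.read_state();pr=wristproj(s)
C=lambda P:((pr(P)-[230,40])*2.2).round().tolist()
p=[.5136,.099,1.491]
T=np.array([[-69,-30,30],[-69,30,30],[-45,-30,30],[-45,30,30]])/1e3+[-.1055,.001,0]
print("tray",C(k2w(T,p)))
def ped(x,g):
    a=np.array([[61-46,26-36],[89-46,51-36]])/1e3
    c,q=np.cos(g),np.sin(g)
    a=a@np.array([[c,-q],[q,c]])  # y'=cy+qz ; z'=-qy+cz
    return np.c_[[x,x],a[:,0]+.046,a[:,1]+.036]
for g in(0,.4,.75,.88):
    print(g,C(k2w(ped(-.222,g),p)),C(k2w(ped(-.10,g),p)), ped(0,g)[:,1:].round(3).tolist())
d=np.array(s["position"][:2])-p[:2];c,q=np.cos(p[2]),np.sin(p[2]);print("tcp k",c*d[0]+q*d[1],-q*d[0]+c*d[1])
Rt=R.from_rotvec(s["ee_rot"]).as_matrix()
for x in(.0095,0,-.0095): print(x,C(s["position"]+np.array([[x,.0257,0],[x,-.0257,0],[x,.0407,0],[x,-.0407,0]])@Rt.T))
```

```text
tray [[412.0, 324.0], [223.0, 324.0], [419.0, 248.0], [224.0, 248.0]]
0 [[134.0, 455.0], [34.0, 490.0]] [[123.0, 71.0], [0.0, 54.0]] [[0.061, 0.026], [0.089, 0.051]]
0.4 [[150.0, 449.0], [40.0, 464.0]] [[142.0, 74.0], [11.0, 66.0]] [[0.056, 0.021], [0.091, 0.033]]
0.75 [[166.0, 447.0], [61.0, 445.0]] [[162.0, 75.0], [38.0, 75.0]] [[0.05, 0.018], [0.088, 0.018]]
0.88 [[173.0, 446.0], [72.0, 440.0]] [[169.0, 75.0], [51.0, 78.0]] [[0.048, 0.018], [0.085, 0.012]]
tcp k -0.2039264451794756 0.03914508511086504
0.0095 [[275.0, 381.0], [119.0, 381.0], [321.0, 381.0], [74.0, 382.0]]
0 [[274.0, 408.0], [120.0, 409.0], [319.0, 408.0], [75.0, 409.0]]
-0.0095 [[273.0, 435.0], [121.0, 435.0], [318.0, 435.0], [77.0, 435.0]]
```

The gate is still shut: the pedal outline fits 0 rad. The real fingertips therefore sit higher than the nominal TCP, as with a linkage gripper. I'll keep going down and watch the force.

Request:
move_arm(increments="0 0 -0.005 0 0 0; 0 0 -0.01 0 0 0; 0 0 -0.015 0 0 0; 0 0 -0.02 0 0 0; 0 0 -0.022 0 0 0; 0 0 -0.025 0 0 0; 0 0 -0.025 0 0 0; 0 0 -0.025 0 0 0")

```text
time: 3.58
position: [0.4581, -0.1011, 0.0177]
ee_rot: [2.303, 2.137, -0.0]
wrist_force: [0.3, -0.9, -0.1]
finger_gap: 0.593
grip_force: 0.0
```

Run:
```python
from h import *
s=bot.read_state();print(s["position"],s["wrist_force"],s["moment"]);im=snap("wrist","w3")
a=cv2.cvtColor(im,cv2.COLOR_RGB2BGR)[100:300,230:450];a=(255*(a/255.)**.6).astype('uint8')
cv2.imwrite('pics/c4.png',cv2.resize(a,None,fx=3,fy=3))
```

```text
[ 0.45808162 -0.10113557  0.0177341 ] [ 0.27574185 -0.93145794 -0.10572768] [-0.08680242  0.05554729 -0.030204  ]
```

View pics/c4.png

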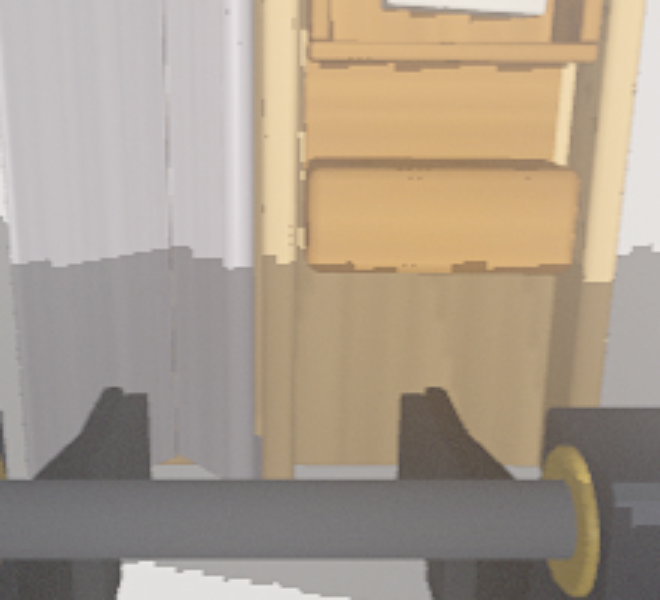

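Request:
move_arm(increments="0 0 -0.005 0 0 0; 0 0 -0.01 0 0 0; 0 0 -0.015 0 0 0; 0 0 -0.02 0 0 0; 0 0 -0.025 0 0 0; 0 0 -0.025 0 0 0; 0 0 -0.025 0 0 0; 0 0 -0.025 0 0 0")

```text
time: 4.3
position: [0.4582, -0.1011, 0.0078]
ee_rot: [2.303, 2.137, 0.0]
wrist_force: [-0.4, 0.1, -0.8]
finger_gap: 0.593
grip_force: 0.0
```

Run:
```python
from h import *
s=bot.read_state();print(s["position"],s["wrist_force"],s["moment"]);snap("wrist","w4");snap("scene","s4")
a=cv2.imread('pics/w4.png')[100:300,230:450];a=(255*(a/255.)**.6).astype('uint8')
b=cv2.imread('pics/s4.png')[170:260,180:350]
cv2.imwrite('pics/c5.png',np.hstack([cv2.resize(a,(385,350)),cv2.resize(b,(415,350)) ]))
```

```text
[ 0.45818788 -0.10110746  0.00781916] [-0.40667639  0.06558482 -0.77869834] [-0.0739304   0.04804558  0.02704672]
```

View pics/c5.png

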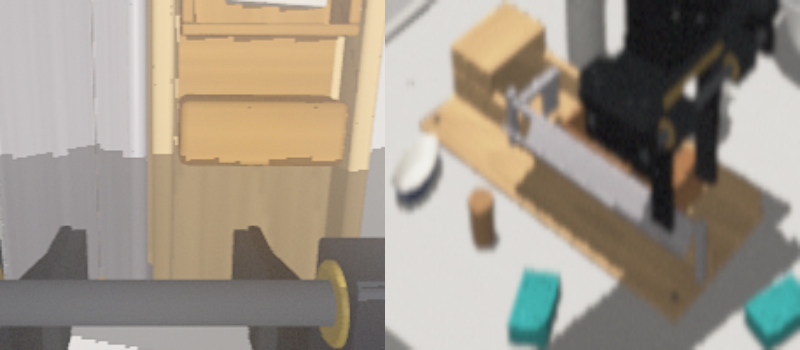

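Run:
```python
from h import *
s=bot.read_state();c=vision.calibration("scene")
sc=lambda P:project(P,c["camera_matrix"],c["k1"],c["origin"],R.from_rotvec(c["orientation"]).as_matrix())
C=lambda P:((sc(P)-[180,170])*[415/170,350/90]+[385,0]).round().tolist()
Rt=R.from_rotvec(s["ee_rot"]).as_matrix();P0=np.array(s["position"])
for z in(0,-.01,-.02,-.033): print(z,"A",C(P0+Rt@[0,.033,z]),"B",C(P0+Rt@[0,-.033,z]))
p=[.5136,.099,1.491]
for x in(-.222,-.02):
  print(C(k2w(np.array([[x,.061,.026],[x,.089,.051],[x,.050,.018],[x,.088,.018]]),p)))
print("A k-side:",(Rt@[0,1,0]).round(2))
```

```text
0 A [[706.0, 225.0]] B [[662.0, 276.0]]
-0.01 A [[706.0, 211.0]] B [[661.0, 262.0]]
-0.02 A [[706.0, 197.0]] B [[661.0, 247.0]]
-0.033 A [[706.0, 178.0]] B [[661.0, 228.0]]
[[685.0, 252.0], [664.0, 237.0], [692.0, 255.0], [666.0, 286.0]]
[[525.0, 138.0], [502.0, 122.0], [534.0, 142.0], [506.0, 168.0]]
A k-side: [ 1.   -0.07  0.  ]
```

Both cameras place the true fingertips about 33 mm above the reported TCP, so they are now at z≈41 mm, just touching the pedal. I'll continue the press.

Request:
move_arm(increments="0 0 -0.005 0 0 0; 0 0 -0.01 0 0 0; 0 0 -0.015 0 0 0; 0 0 -0.02 0 0 0; 0 0 -0.025 0 0 0; 0 0 -0.03 0 0 0; 0 0 -0.035 0 0 0; 0 0 -0.035 0 0 0")

```text
time: 5.07
position: [0.4591, -0.1011, -0.0061]
ee_rot: [2.302, 2.136, 0.002]
wrist_force: [2.4, -0.4, 3.8]
finger_gap: 0.59
grip_force: 2.6
```

Request:
move_arm(increments="0 0 -0.004 0 0 0; 0 0 -0.008 0 0 0; 0 0 -0.012 0 0 0; 0 0 -0.016 0 0 0; 0 0 -0.02 0 0 0; 0 0 -0.023 0 0 0; 0 0 -0.023 0 0 0; 0 0 -0.023 0 0 0")

```text
time: 5.73
position: [0.4623, -0.1014, -0.0135]
ee_rot: [2.299, 2.133, 0.008]
wrist_force: [9.3, -0.6, 11.8]
finger_gap: 0.59
grip_force: 6.6
```

Run:
```python
from h import *
s=bot.read_state();print(s["position"],s["wrist_force"],s["moment"]);snap("wrist","w5");snap("scene","s5")
a=cv2.imread('pics/w5.png')[100:300,230:450];a=(255*(a/255.)**.6).astype('uint8')
b=cv2.imread('pics/s5.png')[170:260,180:350]
cv2.imwrite('pics/c6.png',np.hstack([cv2.resize(a,(385,350)),cv2.resize(b,(415,350)) ]))
```

```text
[ 0.46231867 -0.1013801  -0.01349251] [ 9.26025    -0.62495973 11.7683378 ] [-0.09578868 -1.67102592 -0.04232509]
```

View pics/c6.png

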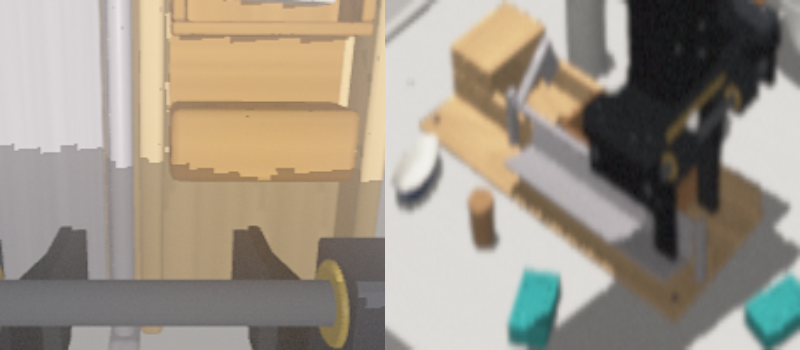

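The gate is now up: the tongue is raised in the scene view and the pedal lies level at about 0.75. The sideways force is friction from the pedal's arc, so I'll ease inward 4 mm and start pushing.

Request:
move_arm(increments="0.003 0.004 0 0 0 0; 0.006 0.01 0 0 0 0; 0.009 0.017 0 0 0 0; 0.012 0.024 0 0 0 0; 0.0125 0.031 0 0 0 0; 0.013 0.038 0 0 0 0; 0.0135 0.044 0 0 0 0; 0.014 0.05 0 0 0 0")

```text
time: 6.5
position: [0.4638, -0.0823, -0.0151]
ee_rot: [2.303, 2.135, -0.001]
wrist_force: [0.5, -6.4, 6.9]
finger_gap: 0.594
grip_force: 3.8
```

Request:
move_arm(increments="0.0006 0.008 0 0 0 0; 0.0012 0.016 0 0 0 0; 0.002 0.024 0 0 0 0; 0.0026 0.032 0 0 0 0; 0.0032 0.04 0 0 0 0; 0.0038 0.048 0 0 0 0; 0.0045 0.056 0 0 0 0; 0.005 0.0625 0 0 0 0")

```text
time: 7.17
position: [0.4658, -0.0574, -0.0152]
ee_rot: [2.303, 2.135, -0.001]
wrist_force: [0.2, -6.0, 7.8]
finger_gap: 0.594
grip_force: 3.9
```

Run:
```python
from h import *
s=bot.read_state();print(s["position"],s["wrist_force"],s["moment"]);snap("wrist","w7");snap("scene","s7")
a=cv2.imread('pics/w7.png')[100:300,230:450];a=(255*(a/255.)**.6).astype('uint8')
b=cv2.imread('pics/s7.png')[170:260,180:350]
cv2.imwrite('pics/c7.png',np.hstack([cv2.resize(a,(385,350)),cv2.resize(b,(415,350)) ]))
```

```text
[ 0.46582351 -0.05744963 -0.01515159] [ 0.18206181 -6.04747412  7.77141886] [-1.38661401  0.20092034  0.09769546]
```

View pics/c7.png

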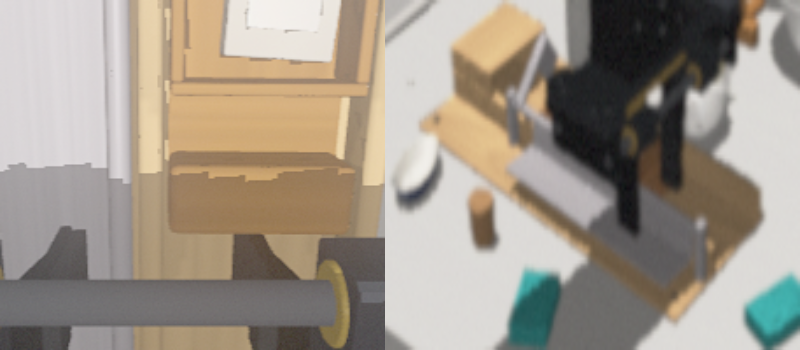

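```bash
cat >> h.py <<'E'
def chk(s,xs,p=(.5136,.099,1.491)):
    pr=wristproj(s);d=np.array(s["position"][:2])-p[:2];c,q=np.cos(p[2]),np.sin(p[2])
    print("tcp k",c*d[0]+q*d[1],-q*d[0]+c*d[1])
    for x in xs: print("tray",x,pr(k2w(np.array([[x-.069,0,.03],[x-.045,0,.03],[x-.023,0,.03],[x+.069,0,.03]]),p))[:,1].round(1))
E
python3 - <<'E'
from h import *
s=bot.read_state();chk(s,(-.081,-.09,-.1055))
E
```

```text
tcp k -0.15923402048985366 0.03518811832386965
tray -0.081 [238.5 198.  157.8 -53.5]
tray -0.09 [252.9 213.6 174.6 -29. ]
tray -0.1055 [276.7 239.3 202.4  11. ]
```

Request:
move_arm(increments="0.0008 0.01 0 0 0 0; 0.0016 0.02 0 0 0 0; 0.0024 0.03 0 0 0 0; 0.0032 0.04 0 0 0 0; 0.004 0.05 0 0 0 0; 0.0048 0.06 0 0 0 0; 0.0056 0.07 0 0 0 0; 0.0064 0.08 0 0 0 0")

```text
time: 7.93
position: [0.4683, -0.0255, -0.0152]
ee_rot: [2.303, 2.135, -0.002]
wrist_force: [-0.0, -6.3, 8.0]
finger_gap: 0.589
grip_force: 4.0
```

Request:
move_arm(increments="0.0008 0.01 0 0 0 0; 0.0016 0.02 0 0 0 0; 0.0024 0.03 0 0 0 0; 0.0032 0.04 0 0 0 0; 0.004 0.05 0 0 0 0; 0.0048 0.06 0 0 0 0; 0.0056 0.07 0 0 0 0; 0.0064 0.08 0 0 0 0")

```text
time: 8.6
position: [0.4709, 0.0064, -0.0152]
ee_rot: [2.303, 2.135, -0.001]
wrist_force: [0.3, -6.3, 8.7]
finger_gap: 0.587
grip_force: 4.1
```

Request:
move_arm(increments="0.0008 0.01 0 0 0 0; 0.0016 0.02 0 0 0 0; 0.0024 0.03 0 0 0 0; 0.0032 0.04 0 0 0 0; 0.004 0.05 0 0 0 0; 0.0048 0.06 0 0 0 0; 0.0056 0.07 0 0 0 0; 0.006 0.075 0 0 0 0")

```text
time: 9.27
position: [0.4733, 0.0367, -0.0153]
ee_rot: [2.303, 2.135, -0.002]
wrist_force: [-0.0, -6.2, 8.0]
finger_gap: 0.594
grip_force: 4.1
```

Run:
```python
from h import *
s=bot.read_state();chk(s,(.02,.015));im=snap("wrist","w8");snap("scene","s8")
g=cv2.cvtColor(im,cv2.COLOR_RGB2GRAY).astype(int)
print(g[130:250,345:352].mean(1).round().astype(int).tolist())
```

```text
tcp k -0.06529579335947419 0.03520510966364458
tray 0.02 [227.  185.5 144.2 -73.8]
tray 0.015 [235.3 194.4 153.9 -59.5]
[125, 154, 162, 168, 167, 168, 168, 168, 168, 167, 169, 195, 191, 180, 188, 168, 166, 167, 169, 168, 167, 166, 165, 158, 140, 132, 145, 146, 148, 149, 147, 147, 146, 145, 143, 141, 140, 140, 141, 143, 143, 143, 141, 139, 138, 138, 137, 137, 136, 136, 138, 138, 139, 139, 139, 141, 99, 80, 83, 80, 81, 83, 81, 78, 85, 110, 122, 125, 129, 133, 136, 137, 79, 83, 84, 84, 84, 85, 84, 84, 86, 85, 85, 85, 86, 86, 85, 84, 84, 83, 83, 82, 82, 81, 82, 81, 80, 82, 82, 83, 83, 81, 77, 93, 113, 111, 111, 111, 111, 110, 111, 111, 111, 110, 111, 111, 110, 111, 110, 110]
```

Request:
move_arm(increments="0.0003 0.004 0 0 0 0; 0.0006 0.008 0 0 0 0; 0.0009 0.012 0 0 0 0; 0.0012 0.016 0 0 0 0; 0.0016 0.02 0 0 0 0; 0.002 0.024 0 0 0 0; 0.0022 0.027 0 0 0 0; 0.0024 0.03 0 0 0 0")

```text
time: 10.03
position: [0.4742, 0.0483, -0.0153]
ee_rot: [2.303, 2.135, -0.002]
wrist_force: [0.3, -6.4, 7.5]
finger_gap: 0.589
grip_force: 4.1
```

Request:
move_arm(increments="0.0001 0.001 0 0 0 0; 0.0002 0.002 0 0 0 0; 0.0002 0.003 0 0 0 0; 0.0003 0.004 0 0 0 0; 0.0004 0.005 0 0 0 0; 0.0005 0.006 0 0 0 0; 0.0006 0.0075 0 0 0 0; 0.0006 0.0075 0 0 0 0")

```text
time: 10.7
position: [0.4745, 0.0513, -0.0153]
ee_rot: [2.303, 2.135, -0.002]
wrist_force: [0.0, -5.5, 7.6]
finger_gap: 0.591
grip_force: 4.0
```

Request:
move_arm(increments="0 0.0005 0 0 0 0; 0.0001 0.001 0 0 0 0; 0.0001 0.0015 0 0 0 0; 0.0002 0.002 0 0 0 0; 0.0002 0.0025 0 0 0 0; 0.0002 0.003 0 0 0 0; 0.0003 0.0035 0 0 0 0; 0.0003 0.0035 0 0 0 0")

```text
time: 11.37
position: [0.4746, 0.0525, -0.0153]
ee_rot: [2.304, 2.135, -0.002]
wrist_force: [-0.0, -5.8, 6.9]
finger_gap: 0.59
grip_force: 4.0
```

Request:
move_arm(increments="0 0.0005 0 0 0 0; 0.0001 0.001 0 0 0 0; 0.0001 0.0015 0 0 0 0; 0.0002 0.002 0 0 0 0; 0.0002 0.0025 0 0 0 0; 0.0002 0.003 0 0 0 0; 0.0003 0.0035 0 0 0 0; 0.0003 0.0035 0 0 0 0")

```text
time: 12.03
position: [0.4746, 0.054, -0.0153]
ee_rot: [2.303, 2.135, -0.002]
wrist_force: [0.8, -6.6, 7.9]
finger_gap: 0.591
grip_force: 4.0
```

Request:
move_arm(increments="0 0.0005 0 0 0 0; 0.0001 0.001 0 0 0 0; 0.0001 0.0015 0 0 0 0; 0.0002 0.002 0 0 0 0; 0.0002 0.0025 0 0 0 0; 0.0002 0.003 0 0 0 0; 0.0003 0.0035 0 0 0 0; 0.0003 0.0035 0 0 0 0")

```text
time: 12.7
position: [0.4748, 0.0554, -0.0153]
ee_rot: [2.304, 2.135, -0.002]
wrist_force: [0.6, -6.0, 7.4]
finger_gap: 0.591
grip_force: 4.1
```

Run:
```python
from h import *
s=bot.read_state();chk(s,(.034,.030));im=snap("wrist","w9")
g=cv2.cvtColor(im,cv2.COLOR_RGB2GRAY).astype(int)
r=g[130:250,345:352].mean(1).round().astype(int);print([(i+130,int(r[i+1]-r[i])) for i in range(119) if abs(r[i+1]-r[i])>8]); print(s["wrist_force"])
```

```text
tcp k -0.04660233631690879 0.03522309646470248
tray 0.034 [234.8 193.9 153.3 -60.5]
tray 0.03 [241.3 200.9 160.9 -49.3]
[(143, -48), (144, -12), (146, 36), (147, 18), (152, -15), (153, -15), (154, 31), (164, -29), (165, -27), (175, 37), (176, 21), (196, -9), (197, -22), (203, -57), (232, 15), (233, 19)]
[ 0.56009981 -5.97030423  7.3836951 ]
```

Request:
move_arm(increments="0 0.0005 0 0 0 0; 0.0001 0.001 0 0 0 0; 0.0001 0.0015 0 0 0 0; 0.0002 0.002 0 0 0 0; 0.0002 0.0025 0 0 0 0; 0.0002 0.003 0 0 0 0; 0.0003 0.0035 0 0 0 0; 0.0003 0.0035 0 0 0 0")

```text
time: 13.42
position: [0.4748, 0.0564, -0.0153]
ee_rot: [2.304, 2.134, -0.003]
wrist_force: [-0.1, -7.8, 8.5]
finger_gap: 0.592
grip_force: 4.8
```

Request:
move_arm(increments="0 0.0005 0 0 0 0; 0.0001 0.001 0 0 0 0; 0.0001 0.0015 0 0 0 0; 0.0002 0.002 0 0 0 0; 0.0002 0.0025 0 0 0 0; 0.0002 0.003 0 0 0 0; 0.0003 0.0035 0 0 0 0; 0.0003 0.0035 0 0 0 0")

```text
time: 14.08
position: [0.4749, 0.0565, -0.0153]
ee_rot: [2.305, 2.132, -0.004]
wrist_force: [-1.0, -11.9, 10.5]
finger_gap: 0.588
grip_force: 7.0
```

The tray is seated: the TCP has stalled at y = 0.0565 and the force has risen to 12 N. I'll back off 4 mm with the pedal still held, then lift gently.

Request:
move_arm(increments="0 -0.003 0 0 0 0; -0.0004 -0.006 0 0 0 0; -0.001 -0.01 0 0 0 0; -0.001 -0.013 0 0 0 0; -0.001 -0.013 0.005 0 0 0; -0.001 -0.013 0.01 0 0 0; -0.001 -0.013 0.015 0 0 0; -0.001 -0.013 0.02 0 0 0")

```text
time: 14.75
position: [0.4744, 0.0545, -0.0073]
ee_rot: [2.303, 2.137, -0.001]
wrist_force: [0.2, 0.1, 2.6]
finger_gap: 0.591
grip_force: 1.1
```

Request:
move_arm(increments="0 0 0.006 0 0 0; 0 0 0.012 0 0 0; 0 0 0.018 0 0 0; 0 0 0.024 0 0 0; 0 0 0.03 0 0 0; 0 0 0.036 0 0 0; 0 0 0.042 0 0 0; 0 0 0.048 0 0 0")

```text
time: 15.42
position: [0.4746, 0.0547, 0.012]
ee_rot: [2.303, 2.137, 0.0]
wrist_force: [-1.2, -0.5, -0.6]
finger_gap: 0.591
grip_force: 0.0
```

Request:
move_arm(increments="0 0 0.02 0 0 0; 0 0 0.04 0 0 0; 0 0 0.07 0 0 0; 0 0 0.1 0 0 0; 0 0 0.14 0 0 0; 0 0 0.18 0 0 0; 0 0 0.22 0 0 0; 0 0 0.26 0 0 0")

```text
time: 16.08
position: [0.4747, 0.0545, 0.1174]
ee_rot: [2.303, 2.136, 0.001]
wrist_force: [0.6, 0.4, -0.3]
finger_gap: 0.591
grip_force: 0.0
```

Request:
move_arm(increments="0 -0.06 0.02 0 0 0; 0 -0.12 0.04 0 0 0; 0 -0.18 0.06 0 0 0; 0 -0.24 0.08 0 0 0; 0 -0.3 0.1 0 0 0; 0 -0.3 0.1 0 0 0; 0 -0.3 0.1 0 0 0; 0 -0.3 0.1 0 0 0")

```text
time: 16.75
position: [0.4746, -0.0647, 0.156]
ee_rot: [-2.303, -2.137, -0.001]
wrist_force: [0.9, 1.2, 0.9]
finger_gap: 0.591
grip_force: 0.0
```

Run:
```python
from h import *
s=bot.read_state();print(s["time"],s["position"],s["wrist_force"])
im=snap("wrist","w10");sc=snap("scene","s10");pr=wristproj(s)
c=vision.calibration("scene")
scp=lambda P:project(P,c["camera_matrix"],c["k1"],c["origin"],R.from_rotvec(c["orientation"]).as_matrix())
p=[.5136,.099,1.491]
# pedal sample brightness profile across y at mid-lane, wrist: outer edge col for gate 0 / .75
for n,P in dict(shut=[-.12,.089,.051],up=[-.12,.088,.018]).items():
    print(n,pr(k2w(P,p)).round(),scp(k2w(P,p)).round())
u,v=pr(k2w([-.12,.089,.051],p))[0].astype(int)
print(cv2.cvtColor(im,cv2.COLOR_RGB2GRAY)[v,u-20:u+80:2].tolist())
# difference with original scene picture round the pedal
o=cv2.imread('pics/scene0.png');n=cv2.imread('pics/s10.png')
for name,P in dict(pedal_outer=[-.06,.082,.045],tongue=[0,0,.04],pedal_mid=[-.10,.075,.038]).items():
    a,b=scp(k2w(P,p))[0].astype(int);print(name,(a,b),o[b-3:b+4,a-3:a+4].mean((0,1)).round(),n[b-3:b+4,a-3:a+4].mean((0,1)).round(),cv2.imread('pics/s8.png')[b-3:b+4,a-3:a+4].mean((0,1)).round())
```

```text
16.75 [ 0.47462646 -0.06470666  0.15601969] [0.85636222 1.16461469 0.9437223 ]
shut [[260. 149.]] [[259. 215.]]
up [[266. 146.]] [[260. 227.]]
[201, 201, 199, 201, 201, 200, 201, 201, 199, 201, 182, 149, 151, 150, 152, 151, 152, 151, 151, 156, 153, 150, 151, 150, 151, 145, 156, 155, 157, 158, 161, 195, 166, 115, 157, 186, 191, 117, 162, 181, 179, 178, 174, 171, 187, 188, 183, 181, 177, 176]
pedal_outer (np.int64(242), np.int64(207)) [149. 152. 159.] [162. 164. 172.] [113. 115. 120.]
tongue (np.int64(248), np.int64(188)) [119. 132. 146.] [121. 130. 146.] [42. 53. 59.]
pedal_mid (np.int64(257), np.int64(214)) [142. 143. 149.] [153. 154. 161.] [93. 91. 94.]
```

Run:
```python
from h import *
s=bot.read_state();p=(.5136,.099,1.491);im=snap("wrist","w11");g=cv2.cvtColor(im,cv2.COLOR_RGB2GRAY).astype(int);pr=wristproj(s)
chk(s,(.034,.028))
u=int(pr(k2w([-.035,-.015,.03],p))[0,0]);r=g[0:200,u-2:u+3].mean(1);print(u,[(i,int(r[i+1]-r[i])) for i in range(199) if abs(r[i+1]-r[i])>8])
```

```text
tcp k -0.1658448393754191 0.025934634485904676
tray 0.034 [  64.2   38.2   13.2 -104.7]
tray 0.028 [ 70.6  44.8  20.1 -96.2]
360 [(4, -32), (5, -62), (6, -24), (9, 38), (10, 11), (12, -19), (13, -36), (14, -15), (21, 17), (22, 32), (23, 10), (38, -12), (39, -11), (40, 12), (62, -10), (63, -13), (64, -30), (65, -13), (68, 14), (69, 12), (70, 26), (71, 44), (169, -74)]
```

```bash
python3 -c "
from h import *
print(bot.sign_off())"
```

```text
the job is handed in; nothing more can be done
None
```

The job is handed in: the tray is fully home against the end stop (measured at keeper x ≈ 34 mm), the gate has dropped shut behind it, and the arm is clear; `sign_off` returned no verdict, and I didn't re-measure the match box or the bystanders at the end.

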